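Stand the adaptor plate against the angle plate for marking out

ROBOT

A 6-joint arm with a two-finger parallel gripper is mounted at the origin on the work surface. World frame = base frame: x ahead of the robot, y to its left, z up, the work surface at z = 0. Lengths are in m, angles in rad, forces in N, time in s.
With the tool pointing down it reaches from about 0.375 to 0.925 m from the base axis. Payload 5.7 kg.
Tool frame: the origin (TCP) lies at the very end of the fingers, on their centre line; the grasp point (between the pads) lies 19 mm behind it; z points along the fingers, y is the direction in which the jaws open and shut (so a half turn about z gives the same grasp; the last joint's range is limited). The gripper opens to 88 mm and grips with 3 to 60 N. Pads are 20 mm wide; open, the fingers measure 115 mm over their backs; the gripper's body (75 mm by 178 mm) begins 61 mm behind the grasp point.
Start: joints at [1.017, 0.359, 1.51, -0, 1.272, -0.115], TCP at [0.255, 0.543, 0.223] pointing down, gripper open.
Joint ranges: [-2.97, 2.97], [-1.01, 2.36], [0.21, 2.38], [-0.96, 4.11], [0.2, 2.71], [-2.98, 2.98]. Speed limits (rad/s): [2.39, 2.39, 3.14, 3.14, 3.14, 3.14].

INTERFACE

Orientations are given as a 3x3 rotation matrix whose columns are the frame's x, y, z axes.
In Python, from rig import arm, fingers, get_image, close_job gives the robot as it stands. Calls block until the motion is done:
- arm.move_ptp(position, orientation): joint-space move of the TCP to a pose.
- arm.movel(position, max_speed=0.15, frame=None, f_stop=None): straight line of the TCP; frame=None keeps the orientation; max_speed is the mean speed in m/s. With f_stop (N) it stops when the force on the tool has changed by that much, and returns True; else False.
- arm.goto_joints(angles): joint-space move.
- fingers.grip(opening, grip_force=None): finger opening in m; grip_force is the grip in N (None keeps the last); returns when the fingers have stopped.
- arm.dwell(seconds).
- arm.ik(position, orientation): joint angles nearest the present ones, or None.
- arm.state(): the state.
- get_image(name): name is "scene" or "top" or "wrist"; returns a dict with "frame" (480x640x3 uint8, red, green, blue), "range_z" (480x640 float32, m along the optical axis (not along the pixel's ray), 0 where there is no reading), "K" (3x3 intrinsics, pixels), "R" (3x3) and "t" (3): a world point X has camera coordinates R X + t. Camera axes: x right, y down, z forward; pixel columns grow to the right and rows downward; lengths in m; the calibration is good to about 2 mm. A picture is of the moment at which its call begins.
A pose or a line that the arm cannot do raises arm.Unreachable and nothing moves.
- close_job(): hands the job in, once; it reports no verdict.
The state is a dict: "clock": time; "joints": joint angles; "joint_velocities": joint speeds; "effort": joint torques, N m; "eef_pos": TCP position; "orientation": TCP orientation; "ft_force": force on the tool from outside, world axes, zero at the start; "wrist_torque": the same for the moment, N m; "gripper_width": finger opening in m.
Only numpy, scipy, OpenCV 4.12 (cv2) and the standard library are available. Lean on these libraries where they do the work, as an engineer would, in place of code of your own. Each camera call takes 0.05 s, during which the arm holds its last target.

TASK

Get the aluminium adaptor plate ready for marking out: slide it across the granite surface plate until its long edge meets the angle plate, then, without lifting it clear, tip it up on that edge until it stands upright, flat against the angle plate's face and roughly in the middle of it. Then bring the vee block up against it, square and touching at the middle of its foot, so that it cannot slip out. Let go of everything, and leave the scribing block, the spray can and the piston where they are.

Things in the scene. Friction and masses are not known exactly. Their poses are not given: they have to be found in the camera images.
- surface_plate: Dark granite surface plate, a fixed slab 500 x 800 mm; all the work is done on its top, 60 mm above the bench (z = 0.06). Origin: centre of its underside, on the bench. Metal slides on it with a friction of about 0.6.
- angle_plate: Cast-iron angle plate, immovable on the slab. Its upright face is the fence: 180 mm wide, 100 mm high, 14 mm thick, with four upright slots. Origin: foot of this face, middle of its width, at the slab's top. +x points into the fence, square to it; y runs along it; z up. Its own foot and two webs lie behind the face (x up to 114 mm), nothing in front.
- fence_top (a point): Middle of the fence's upper edge, on its front face: 100 mm above the slab. Axes as the angle plate's.
- adaptor: Loose aluminium plate, 110 x 160 x 12 mm, 53 mm bore in the middle, 14 mm hole near each corner; 0.34 to 0.59 kg. Origin: its centre. x along the 110 mm side, y along the 160 mm side, z square to the faces. Starts flat on the slab before the fence, +x towards it (within 0.3 rad), centre 95 to 145 mm from it. Once upright, its centre is 55 mm above the slab, 6 mm from the fence.
- adaptor_edge (a point): Middle of the adaptor plate's free long edge (the one away from the fence). This edge is bevelled at 45 deg for welding: the lower 7 mm are cut back, and above them stays a 5 mm upright land, on which this point lies (9.5 mm above the slab at the start). So a fingertip can get under the edge and raise it while the square opposite edge pivots at the fence's foot. Stood upright, the plate stays up by itself.
- vee_block: Loose steel vee block, footprint 56 x 56 mm, 42 mm high, with a 34 mm wide vee along its top (along its y); 0.56 to 0.88 kg. Origin: centre of the underside; x, y square to the sides, z up. Starts on the slab, turned up to 0.7 rad, right of the plate. Any side can be gripped or face the plate; in place its centre is 40 mm from the fence (12 + 28).
- scribing_block: Bystander: scribing block, grey base 55 x 75 x 26 mm with an upright 10 mm rod to 194 mm and a level scriber needle 125 mm up, about 140 mm long along its y. Origin: centre of the underside. By the slab's far edge, right of the middle.
- spray_can: Bystander: white and blue spray can with a red cap, 65 mm across, 150 mm high. Origin: centre of the underside. By the slab's right edge.
- piston: Bystander: aluminium engine piston standing crown up, 73 mm across, 66 mm high. Origin: centre of the underside. On the slab's near right corner.
There are look-alikes about, which are no part of the job. Of the things shaped like the vee_block, the steel one is meant.

How it is judged:
By the outcome, as a careful person would: the job done as asked, in the order asked, and still so for the second after the job is handed in, with the robot touching nothing.
It also fails if it takes over 72 s, if anything falls off the work surface, if the arm or the gripper's body presses on something with over 40 N, if the wrist force passes 120 N, or if a joint passes its speed limit or range.

## Working session

There is one attempt and no reset: what is moved stays moved. The work goes in short steps, each a Python script; the robot and the scene stay as the last script left them, time stands still between calls to the robot, and variables do not carry over. Pictures are saved under pics/ and viewed, and the job is handed in when it is done.

```bash
ls; mkdir -p pics
python3 - <<'E'
from rig import arm, fingers, get_image
import cv2,numpy as np
for n in ["scene","top"]:
    d=get_image(n); cv2.imwrite(f"pics/{n}0.png",d["frame"][:,:,::-1]); np.savez(f"pics/{n}0.npz",**d)
    print(n,d["K"],d["R"],d["t"], (d["range_z"]>0).mean())
print(arm.state())
E
```

```text
pics
scene [[474.45146765   0.         320.63927137]
 [  0.         474.45146765 235.81115159]
 [  0.           0.           1.        ]] [[-0.79293019  0.60931092 -0.00138176]
 [ 0.34512345  0.44725713 -0.82513688]
 [-0.50214691 -0.65475282 -0.56493117]] [ 0.49553683 -0.02163662  1.5409785 ] 0.9927278645833333
top [[527.64390027   0.         315.3111041 ]
 [  0.         527.64390027 235.16858069]
 [  0.           0.           1.        ]] [[-2.08890027e-03 -9.99739832e-01  2.27135558e-02]
 [-9.95943916e-01  3.67579668e-05 -8.99761856e-02]
 [ 8.99519417e-02 -2.28093790e-02 -9.95684880e-01]] [-0.1177174   0.53112779  1.4805915 ] 0.9960709635416667
{'clock': 0.1, 'joints': array([ 1.01689904e+00,  3.59398526e-01,  1.51134440e+00, -5.92574137e-06,
        1.27248919e+00, -1.15091553e-01]), 'joint_velocities': array([-5.77492608e-04, -2.43607811e-03,  2.68956994e-04,  1.01973514e-04,
        2.98320332e-06, -1.22996689e-04]), 'effort': array([ 3.58559073e-04, -5.16358244e+01, -2.71404916e+01,  6.78775809e-02,
        2.75719090e-02, -1.79782495e-05]), 'eef_pos': array([0.25458472, 0.54261249, 0.22190647]), 'orientation': array([[-9.05260367e-01,  4.24856367e-01, -8.57549841e-04],
       [ 4.24857193e-01,  9.05259307e-01, -1.39731139e-03],
       [ 1.82648334e-04, -1.62926684e-03, -9.99998656e-01]]), 'ft_force': array([-0.5945793 ,  0.04414786, -0.07531316]), 'wrist_torque': array([-0.05752361, -0.02288996,  0.02046702]), 'gripper_width': 0.08779609135490295}
```

View pics/scene0.png

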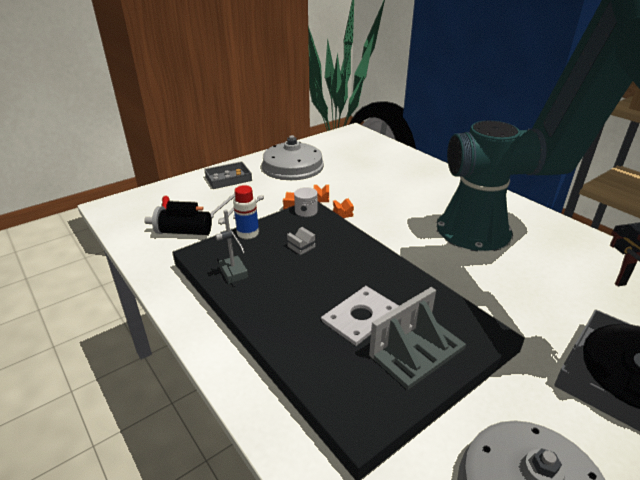

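View pics/top0.png

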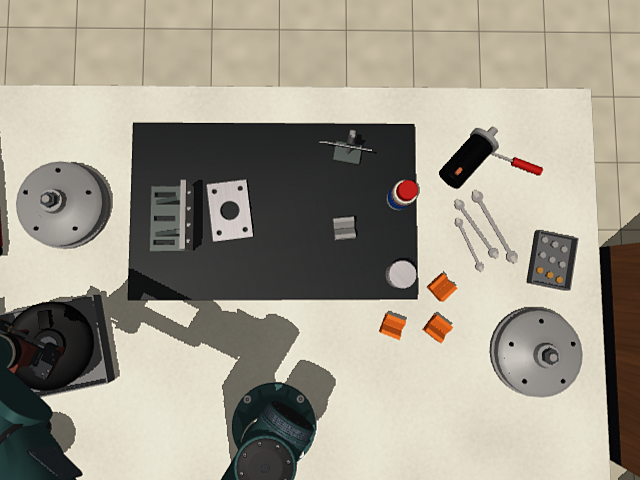

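The top view has the fence at (185,215), the plate at (230,210), the steel vee block at (344,228), the scribing block at (348,150), the can at (403,193) and the piston at (401,273). The orange vee blocks are the decoys. Next I measure poses.

```bash
cat > h.py <<'E'
import numpy as np,cv2
def cloud(d):
    z=d["range_z"].astype(float);K=d["K"]
    v,u=np.mgrid[0:480,0:640]
    c=np.stack([(u-K[0,2])/K[0,0]*z,(v-K[1,2])/K[1,1]*z,z],-1)
    return (c-d["t"])@d["R"]   # R^T (c-t)
def ray(d,uv,h):
    uv=np.atleast_2d(np.asarray(uv,float));K=d["K"]
    r=np.c_[(uv[:,0]-K[0,2])/K[0,0],(uv[:,1]-K[1,2])/K[1,1],np.ones(len(uv))]@d["R"]
    o=-d["R"].T@d["t"]
    return o+r*((h-o[2])/r[:,2])[:,None]
E
python3 - <<'E'
from h import *
d=dict(np.load("pics/top0.npz"));P=cloud(d)
for n,(u0,v0,u1,v1),h0,h1,hp in [("plate",(200,172,260,248),.066,.078,.072),("vee",(325,205,365,250),.085,.110,.102),("fence",(140,170,205,260),.148,.17,.16)]:
    m=np.zeros((480,640),np.uint8); m[v0:v1,u0:u1]=((P[v0:v1,u0:u1,2]>h0)&(P[v0:v1,u0:u1,2]<h1))
    cs,_=cv2.findContours(m,cv2.RETR_EXTERNAL,cv2.CHAIN_APPROX_NONE);c=max(cs,key=cv2.contourArea)
    X=ray(d,c[:,0],hp)[:,:2]
    r=cv2.minAreaRect((X*1000).astype(np.float32)); print(n,m.sum(),"z",np.median(P[m>0][:,2]),r, cv2.boxPoints(r).tolist())
m=(P[130:290,140:410,2]); print("slab z",np.median(m))
s=d["frame"][140:300,130:430,::-1]; cv2.imwrite("pics/crop1.png",cv2.resize(s,None,fx=2.66,fy=2.66,interpolation=cv2.INTER_CUBIC))
d=dict(np.load("pics/scene0.npz"));P=cloud(d)
print("scene plate",P[330,350],P[313,405-60])
s=d["frame"][180:400,210:480,::-1]; cv2.imwrite("pics/crop2.png",cv2.resize(s,None,fx=2.7,fy=2.7,interpolation=cv2.INTER_CUBIC))
E
```

```text
plate 1919 z 0.07170812662535503 ((596.7251586914062, 118.07406616210938), (164.61083984375, 116.97058868408203), 7.796236515045166) [[507.2469787597656, 164.85400390625], [523.114013671875, 48.964595794677734], [686.203369140625, 71.29412841796875], [670.3363037109375, 187.18353271484375]]
vee 399 z 0.09850313595062786 ((543.92822265625, -194.7025146484375), (57.358367919921875, 56.80473327636719), 5.390842914581299) [[512.70751953125, -169.12014770507812], [518.0443115234375, -225.67364501953125], [575.14892578125, -220.28488159179688], [569.8121337890625, -163.73138427734375]]
fence 475 z 0.1586447263521507 ((573.0288696289062, 234.2022247314453), (180.4425811767578, 28.419586181640625), 1.1371748447418213) [[482.5433654785156, 246.61868286132812], [483.1073303222656, 218.20468139648438], [663.514404296875, 221.7857666015625], [662.950439453125, 250.19976806640625]]
slab z 0.06063446610695969
scene plate [0.65860718 0.15245956 0.07490608] [0.63178797 0.10298435 0.07412379]
```

View pics/crop1.png

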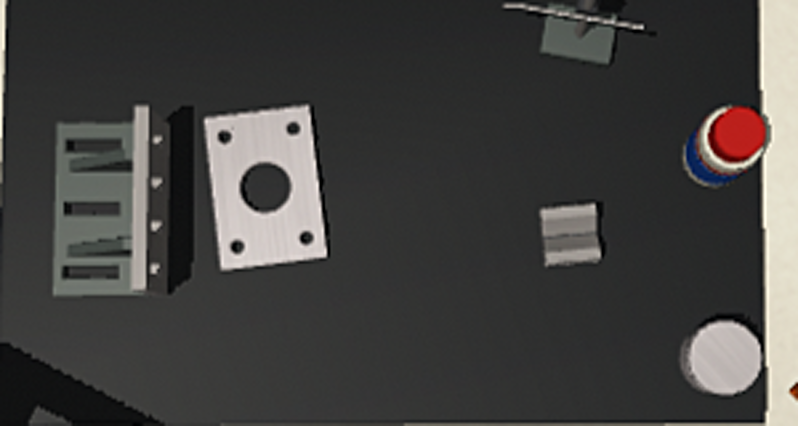

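View pics/crop2.png

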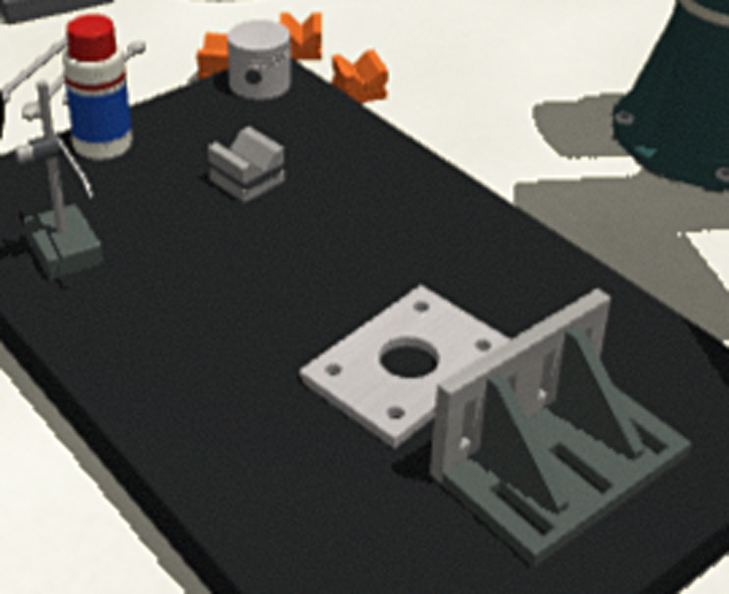

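Run:
```python
from h import *
d=dict(np.load("pics/top0.npz"))
g=cv2.cvtColor(d["frame"],cv2.COLOR_RGB2GRAY)
def rect(roi,th,hp,d,g):
    u0,v0,u1,v1=roi; k=8
    big=cv2.resize(g[v0:v1,u0:u1],None,fx=k,fy=k,interpolation=cv2.INTER_CUBIC)
    m=(big>th).astype(np.uint8)
    cs,_=cv2.findContours(m,cv2.RETR_EXTERNAL,cv2.CHAIN_APPROX_NONE);c=max(cs,key=cv2.contourArea)
    uv=(c[:,0]+.5)/k-.5+np.array([u0,v0])
    X=ray(d,uv,hp)[:,:2]*1000
    r=cv2.minAreaRect(X.astype(np.float32)); return r,cv2.boxPoints(r)
print(g[215,170:220],g[210,195:260])
print("plate",rect((200,172,260,248),110,.072,d,g))
print("fence",rect((173,174,200,255),125,.16,d,g))
print("vee",rect((325,205,365,250),90,.095,d,g))
# slab edge check
```

```text
[ 96  97  97  95  95 105 110 106 104 116 174 168 165 165 162  95  42  50
  53  51  52  53  52  29  13  16  17  15  16  17  15  14  22  55  53  51
  51  50  44  56 143 206 197 195 194 203 202 202 203 203] [ 16  16  15  15  17  17  12  21  54  51  50  49  46  44 103 212 195 194
 192 196 200 200 200 202 199  72   6  53  51  49  49  50  49  49  50  49
  49  50  50  49  49  49  44  52 134 209 201 201 201 197 201 203 200 211
 212   1  49  51  50  50  49  49  49  50  50]
plate (((596.8716430664062, 120.76495361328125), (162.34136962890625, 111.51844024658203), 7.269942283630371), array([[509.29745 , 165.80424 ],
       [523.40955 ,  55.182297],
       [684.4458  ,  75.72566 ],
       [670.33374 , 186.34761 ]], dtype=float32))
fence (((573.9998779296875, 230.8240203857422), (181.5111083984375, 15.832927703857422), 0.1814822107553482), array([[483.2197 , 238.45299],
       [483.26987, 222.62013],
       [664.78   , 223.19505],
       [664.72986, 239.02791]], dtype=float32))
vee (((544.8948364257812, -194.96636962890625), (60.640785217285156, 58.3969612121582), 5.211558818817139), array([[ 512.04755, -168.6427 ],
       [ 517.352  , -226.79825],
       [ 577.7421 , -221.29004],
       [ 572.4377 , -163.13449]], dtype=float32))
```

```bash
cat >> h.py <<'E'
def ori(t,yaw=0,sgn=1,jaw='s'):
    """tool z tilted by t from down towards +y; jaw 's': jaws in the y-z plane; 'x': jaws along fence. yaw about world z first"""
    z=np.array([0,np.sin(t),-np.cos(t)]); s=np.array([0,np.cos(t),np.sin(t)]); e=np.array([1.,0,0])
    y=sgn*(s if jaw=='s' else e); x=np.cross(y,z)
    c,q=np.cos(yaw),np.sin(yaw)
    return np.array([[c,-q,0],[q,c,0],[0,0,1]])@np.c_[x,y,z]
FY=.2238
def arc(phi,r,n,px=.574,t=None,):
    """point at plate coords: r from pivot along plate, n = height above plate bottom face"""
    u=np.array([0,-np.cos(phi),np.sin(phi)]); w=np.array([0,np.sin(phi),np.cos(phi)])
    return np.array([px,FY,.06])+r*u+n*w
E
python3 - <<'E'
from h import *
from rig import arm
np.set_printoptions(precision=2,suppress=True)
for sgn in (1,-1):
  for ph in (0,15,30,45,60,75,85,90):
    p=np.deg2rad(ph); q=arm.ik(arc(p,96,0)*0+arc(p,.096,.002),ori(p,0,sgn)); print("grip",sgn,ph,q)
for jaw in 'sx':
 for sgn in (1,-1):
  for ph,t in ((0,20),(0,30),(30,30),(60,30),(60,50),(90,30),(90,50),(90,70)):
    p=np.deg2rad(ph); q=arm.ik(arc(p,.105,-.004),ori(np.deg2rad(t),0,sgn,jaw)); print("tip",jaw,sgn,ph,t,q)
E
```

```text
grip 1 0 [ 0.1   0.53  1.69 -0.    0.92 -1.47]
grip 1 15 [-0.06  0.49  1.72  0.32  0.97 -1.82]
grip 1 30 [-0.21  0.52  1.72  0.58  1.09 -2.1 ]
grip 1 45 [-0.31  0.59  1.73  0.79  1.24 -2.31]
grip 1 60 [-0.38  0.69  1.73  0.96  1.4  -2.48]
grip 1 75 [-0.4   0.83  1.73  1.1   1.56 -2.62]
grip 1 85 [-0.39  0.94  1.73  1.18  1.67 -2.7 ]
grip 1 90 [-0.38  1.    1.72  1.22  1.72 -2.74]
grip -1 0 [ 0.1   0.53  1.69 -0.    0.92  1.67]
grip -1 15 [-0.06  0.49  1.72  0.32  0.97  1.32]
grip -1 30 [-0.21  0.52  1.72  0.58  1.09  1.04]
grip -1 45 [-0.31  0.59  1.73  0.79  1.24  0.83]
grip -1 60 [-0.38  0.69  1.73  0.96  1.4   0.67]
grip -1 75 [-0.4   0.83  1.73  1.1   1.56  0.52]
grip -1 85 [-0.39  0.94  1.73  1.18  1.67  0.44]
grip -1 90 [-0.38  1.    1.72  1.22  1.72  0.4 ]
tip s 1 0 20 [-0.14  0.55  1.75  0.43  0.94 -1.99]
tip s 1 0 30 [-0.24  0.6   1.75  0.61  1.02 -2.2 ]
tip s 1 30 30 [-0.22  0.52  1.72  0.58  1.1  -2.11]
tip s 1 60 30 [-0.16  0.46  1.7   0.57  1.14 -2.02]
tip s 1 60 50 [-0.33  0.6   1.73  0.85  1.31 -2.35]
tip s 1 90 30 [-0.07  0.44  1.68  0.58  1.13 -1.93]
tip s 1 90 50 [-
[... 645 characters left out ...]
 0.58  1.1  -0.54]
tip x 1 60 30 [-0.16  0.46  1.7   0.57  1.14 -0.45]
tip x 1 60 50 [-0.33  0.6   1.73  0.85  1.31 -0.77]
tip x 1 90 30 [-0.07  0.44  1.68  0.58  1.13 -0.36]
tip x 1 90 50 [-0.24  0.56  1.74  0.89  1.28 -0.72]
tip x 1 90 70 [-0.35  0.76  1.75  1.09  1.49 -0.98]
tip x -1 0 20 [-0.14  0.55  1.75  0.43  0.94  2.73]
tip x -1 0 30 [-0.24  0.6   1.75  0.61  1.02  2.51]
tip x -1 30 30 [-0.22  0.52  1.72  0.58  1.1   2.6 ]
tip x -1 60 30 [-0.16  0.46  1.7   0.57  1.14  2.7 ]
tip x -1 60 50 [-0.33  0.6   1.73  0.85  1.31  2.37]
tip x -1 90 30 [-0.07  0.44  1.68  0.58  1.13  2.79]
tip x -1 90 50 [-0.24  0.56  1.74  0.89  1.28  2.43]
tip x -1 90 70 [-0.35  0.76  1.75  1.09  1.49  2.16]
```

Run:
```python
from rig import arm, fingers, get_image
import cv2,numpy as np
d=get_image("wrist"); cv2.imwrite("pics/w0.png",d["frame"][:,:,::-1]); np.savez("pics/w0.npz",**d)
c=-d["R"].T@d["t"]; s=arm.state(); O=s["orientation"]
print("cam in tool",O.T@(c-s["eef_pos"]), (d["R"]@O).round(3)); print(d["K"])
```

```text
cam in tool [ 0.08017069 -0.00024487 -0.16216279] [[ 0.     1.     0.   ]
 [-0.957  0.    -0.289]
 [-0.289 -0.     0.957]]
[[392.26051752   0.         315.5989322 ]
 [  0.         392.26051752 239.41188838]
 [  0.           0.           1.        ]]
```

View pics/w0.png

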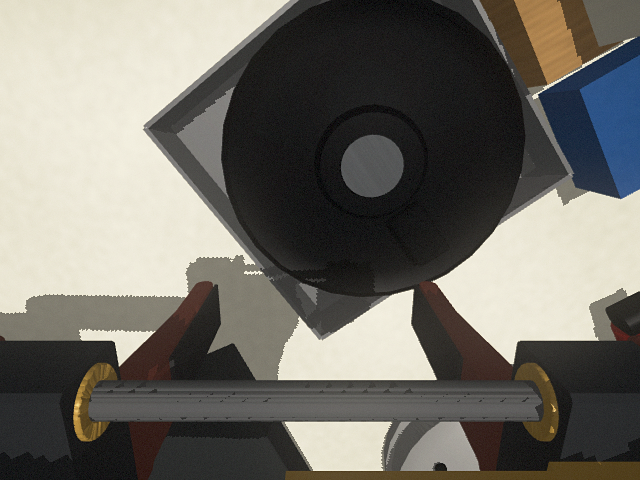

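Run:
```python
from h import *
d=dict(np.load("pics/w0.npz"));P=cloud(d)
from rig import arm
s=arm.state();T=(P-s["eef_pos"])@s["orientation"]*1000
m=(T[...,2]>-75)&(T[...,2]<5)&(abs(T[...,1])<80)&(abs(T[...,0])<40)
for zc in range(-70,6,5):
    for sg in (-1,1):
        k=m&(abs(T[...,2]-zc)<2.5)&(sg*T[...,1]>0)
        if k.sum(): q=T[k]; print(zc,sg,k.sum(),"x",np.percentile(q[:,0],[2,98]).round(1),"y",np.percentile(q[:,1],[2,98]).round(1))
s=d["frame"][260:480,120:500,::-1]; cv2.imwrite("pics/w0c.png",cv2.resize(s,None,fx=2.1,fy=2.1,interpolation=cv2.INTER_CUBIC))
```

```text
-70 -1 367 x [-10.6  12.4] y [-54.3 -45.2]
-70 1 363 x [-10.5  12.5] y [44.7 53.5]
-65 -1 588 x [-10.4  12.5] y [-56.7 -45.3]
-65 1 588 x [-10.1  12.5] y [44.8 56. ]
-60 -1 544 x [-9.2 12.4] y [-57.  -44.6]
-60 1 547 x [ 2.2 12.4] y [44.3 56.4]
-55 -1 624 x [ 1.7 12.4] y [-56.  -43.8]
-55 1 621 x [ 1.7 12.4] y [43.4 55.5]
-50 -1 535 x [-2.  12.3] y [-55.4 -43.9]
-50 1 555 x [-2.1 12.4] y [43.3 54.8]
-45 -1 498 x [-6.  12.3] y [-54.7 -43.9]
-45 1 493 x [-5.5 12.3] y [43.3 54.3]
-40 -1 469 x [-8.1 12.3] y [-54.3 -43.9]
-40 1 469 x [-8.3 12.4] y [43.3 53.6]
-35 -1 422 x [-8.7 12.2] y [-53.4 -43.9]
-35 1 417 x [-8.7 12.3] y [43.2 52.7]
-30 -1 355 x [-8.4 12.4] y [-52.8 -43.9]
-30 1 359 x [-8.3 12.2] y [43.3 51.9]
-25 -1 337 x [-8.6 12.2] y [-52.5 -43.9]
-25 1 325 x [-8.8 12.2] y [43.3 52. ]
-20 -1 306 x [-8.6 12.3] y [-52.7 -43.9]
-20 1 308 x [-8.5 12.2] y [43.3 52.2]
-15 -1 274 x [-8.6 12.2] y [-52.6 -43.9]
-15 1 275 x [-8.3 12.2] y [43.3 52. ]
-10 -1 246 x [-8.6 12.2] y [-52.5 -43.9]
-10 1 246 x [-8.7 12.4] y [43.3 51.9]
-5 -1 229 x [-8.4 12.2] y [-52.8 -43.9]
-5 1 243 x [-8.1 12.1] y [43.3 51.9]
0 -1 106 x [-8.8 12. ] y [-51.9 -44. ]
0 1 96 x [-8.1 12.2] y [43.4 50.9]
```

View pics/w0c.png

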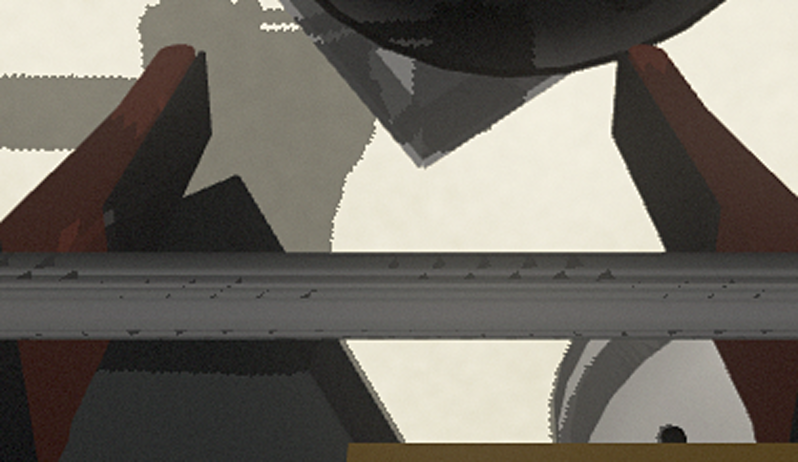

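Run:
```python
from h import *
d=dict(np.load("pics/top0.npz"))
g=cv2.cvtColor(d["frame"],cv2.COLOR_RGB2GRAY).astype(float)
for lo,hi,s in((182,190,1),):
  uv=[]
  for v in range(182,247):
    r=g[v,lo:hi]; k=np.where((r[:-1]>105)&(r[1:]<=105))[0]
    if len(k): k=k[-1]; uv.append((lo+k+(r[k]-105)/(r[k]-r[k+1]),v))
  X=ray(d,uv,.16); f=np.polyfit(X[:,0],X[:,1],1); res=X[:,1]-np.polyval(f,X[:,0])
  k=abs(res)<.001; f=np.polyfit(X[k,0],X[k,1],1); print(len(uv),k.sum(),"slope",f[0],"y at .574",np.polyval(f,.574),res[k].std())
  g2=g[:,184]; print("ends",g[172:180,182],g[248:256,182])
# scene view: fence top-front edge corners + depth
d=dict(np.load("pics/scene0.npz"));P=cloud(d)
m=(abs(P[...,2]-.16)<.002)&(abs(P[...,1]-.23)<.02)&(abs(P[...,0]-.574)<.11)
q=P[m];print("scene fence top",m.sum(),q.min(0),q.max(0),np.percentile(q,[3,97],axis=0))
m=(abs(P[...,2]-.072)<.003)&(abs(P[...,1]-.12)<.1)&(abs(P[...,0]-.59)<.11); m=m&(P[...,1]<.215)
X=P[m];print("scene plate",m.sum(),cv2.minAreaRect((X[:,:2]*1000).astype(np.float32)))
```

```text
65 36 slope 0.001307775429177172 y at .574 0.2227422077788392 0.0004363282011956449
ends [45. 44. 45. 45. 45. 46. 37. 80.] [160.  89.  96.  59.  56.  58.  58.  58.]
scene fence top 341 [0.48700429 0.22165055 0.15807499] [0.66643148 0.23856563 0.16198281] [[0.49344082 0.22242216 0.15828563]
 [0.66295142 0.23782058 0.16192143]]
scene plate 1611 ((598.5453491210938, 119.98318481445312), (163.6065673828125, 112.79093170166016), 8.089852333068848)
```

```bash
sed -i 's/^FY=.*/FY=.223/' h.py
python3 - <<'E'
from h import *
from rig import arm, fingers, get_image
np.set_printoptions(precision=3,suppress=True)
yaw=.127;t=np.deg2rad(6)
g=np.array([.602,.0804])
O=ori(t,yaw,-1)
fingers.grip(.06)
arm.move_ptp([*g,.15],O)
d=get_image("wrist"); cv2.imwrite("pics/w1.png",d["frame"][:,:,::-1])
print(arm.movel([*g,.0775],.15), arm.movel([*g,.0625],.04,f_stop=6))
s=arm.state();print(s["clock"],s["eef_pos"],s["ft_force"])
E
```

```text
False True
3.9583 [0.603 0.08  0.064] [-2.174  0.441  6.151]
```

View pics/w1.png

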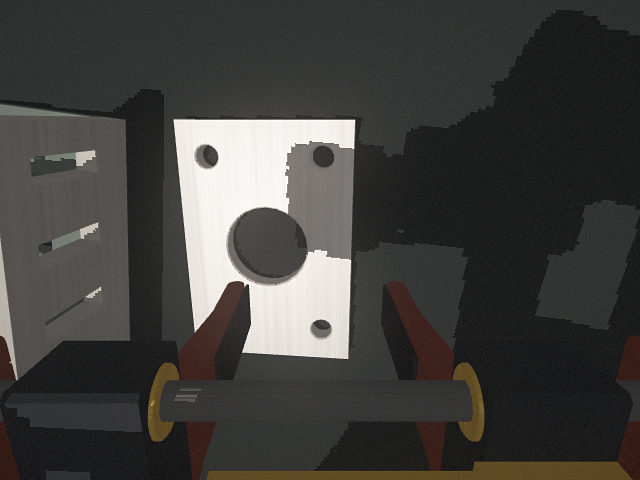

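The wrist view shows the left finger over the bore at (268,245) and the right finger outside the free edge, both square to the plate. The 6 N contact is the outer fingertip on the slab. I raise 1 mm, grip, and slide.

Run:
```python
from h import *
from rig import arm, fingers, get_image
np.set_printoptions(precision=3,suppress=True)
t=np.deg2rad(6)
p=arm.state()["eef_pos"].copy(); p[2]+=.001
arm.movel(p,.03)
print(fingers.grip(.02,18), arm.state()["gripper_width"], arm.state()["ft_force"])
d=get_image("top"); cv2.imwrite("pics/t1.png",d["frame"][130:310,120:440,::-1].repeat(2,0).repeat(2,1))
# square up and centre, staying ~12 mm off the fence
O=ori(t,.002,-1)
tgt=np.array([.574,FY-.055-.041-.012,p[2]])
print(arm.movel(tgt,.06,frame=O,f_stop=30)); s=arm.state();print(s["clock"],s["eef_pos"],s["ft_force"],s["gripper_width"])
d=get_image("top"); cv2.imwrite("pics/t2.png",d["frame"][130:310,120:440,::-1].repeat(2,0).repeat(2,1))
```

```text
False 0.028849603010775434 [-0.566  1.403 -0.721]
False
5.7583 [0.574 0.115 0.065] [-1.348  1.236 -1.025] 0.02902733528086665
```

View pics/t2.png

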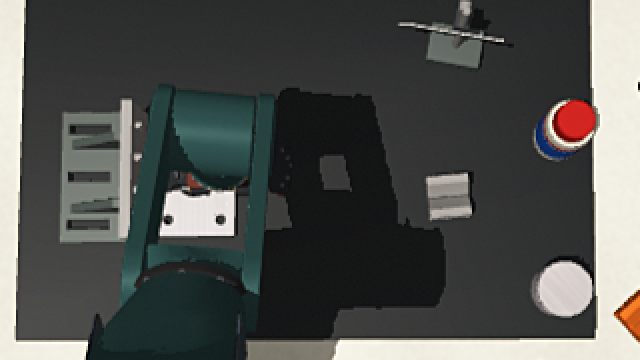

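The grip width of 28.9 mm matches the 28.5 mm web, and the plate edge at (195,237) looks square. I slide on to contact.

Run:
```python
from h import *
from rig import arm, fingers, get_image
np.set_printoptions(precision=3,suppress=True)
p=arm.state()["eef_pos"].copy(); p[1]+=.020
print(arm.movel(p,.03,f_stop=10)); s=arm.state();print(s["clock"],s["eef_pos"],s["ft_force"],s["gripper_width"])
d=get_image("scene"); cv2.imwrite("pics/s3.png",cv2.resize(d["frame"][260:400,280:480,::-1],None,fx=4,fy=4,interpolation=cv2.INTER_CUBIC))
fingers.grip(.05)
s=arm.state();print(s["ft_force"],s["eef_pos"])
p=s["eef_pos"].copy();p[2]=.2;p[1]-=.02;arm.movel(p,.2)
p[1]=-.02;p[2]=.25;arm.movel(p,.3)
d=get_image("top"); np.savez("pics/t4.npz",**d);cv2.imwrite("pics/t4.png",cv2.resize(d["frame"][150:270,130:280,::-1],None,fx=4,fy=4,interpolation=cv2.INTER_CUBIC))
d=get_image("scene"); cv2.imwrite("pics/s4.png",cv2.resize(d["frame"][260:400,280:480,::-1],None,fx=4,fy=4,interpolation=cv2.INTER_CUBIC))
print(arm.state()["clock"])
```

```text
True
6.325 [0.574 0.129 0.065] [ 0.889 -2.702  3.442] 0.028578628388029475
[ 0.091 -0.492  0.836] [0.573 0.128 0.064]
8.4583
```

View pics/t4.png

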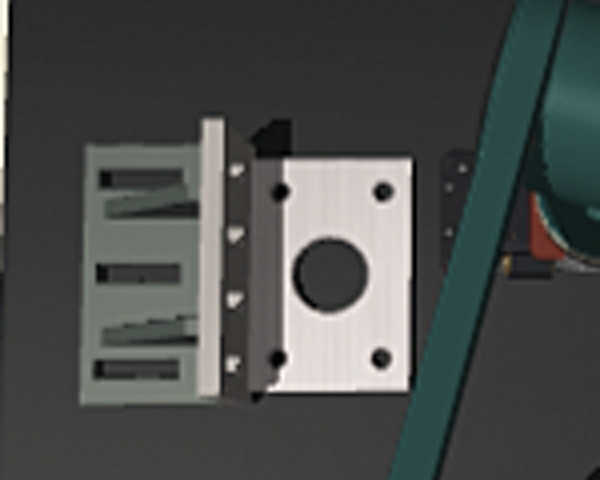

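View pics/s4.png

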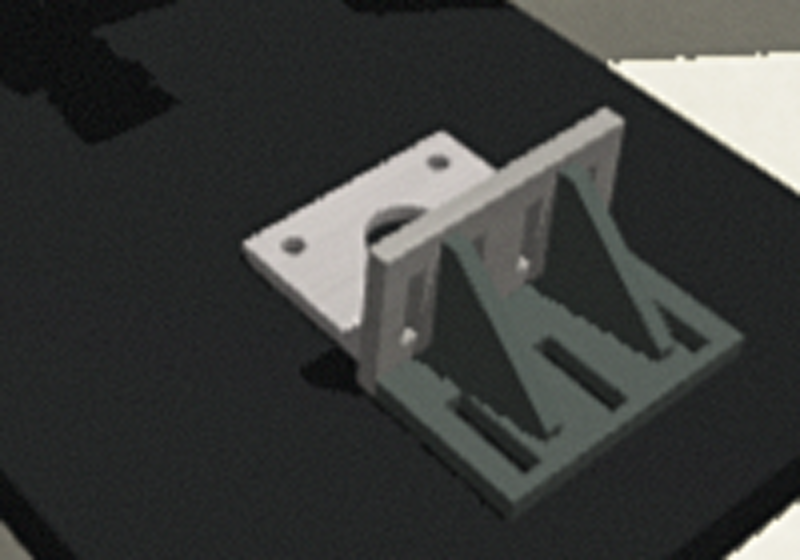

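The plate lies square against the fence in both views: free edge at column 412 in the 4x crop, centre at about row 275. I measure the free edge and then go under it at a 45° tilt.

Run:
```python
from h import *
from rig import arm
np.set_printoptions(precision=3,suppress=True)
d=dict(np.load("pics/t4.npz"));g=cv2.cvtColor(d["frame"],cv2.COLOR_RGB2GRAY).astype(float)
uv=[]
for v in range(194,243):
    r=g[v,226:238]; k=np.where((r[:-1]>125)&(r[1:]<=125))[0]
    if len(k): k=k[-1]; uv.append((226+k+(r[k]-125)/(r[k]-r[k+1]),v))
X=ray(d,uv,.072);f=np.polyfit(X[:,0],X[:,1],1);print(len(uv),"slope",f[0],"free edge y",np.polyval(f,.574))
c=g[160:260,220];v=np.where(c>125)[0]+160;print("x ends",ray(d,[(220,v[0]-.5),(220,v[-1]+.5)],.072)[:,0])
G=.07
def lowtip(p,t):  # TCP for the lower finger's inner tip corner at p
    return p+np.array([0,np.cos(t),np.sin(t)])*G/2
for t,p in ((45,[.574,.105,.068]),(45,[.574,.09,.068]),(45,[.574,.13,.13]),(60,[.574,.15,.14]),(75,[.574,.19,.15]),(85,[.574,.205,.15])):
    tt=np.deg2rad(t);print(t,arm.ik(lowtip(np.array(p),tt),ori(tt,0,-1)))
```

```text
49 slope 0.0007480624525301234 free edge y 0.11260966938546078
x ends [0.654 0.493]
45 [-0.356  0.648  1.732  0.783  1.222  0.759]
45 [-0.38   0.651  1.723  0.768  1.237  0.75 ]
45 [-0.316  0.55   1.714  0.776  1.284  0.868]
60 [-0.392  0.655  1.719  0.939  1.44   0.704]
75 [-0.402  0.783  1.732  1.095  1.583  0.57 ]
85 [-0.406  0.893  1.726  1.173  1.692  0.48 ]
```

```bash
cat >> h.py <<'E'
FY=.2231; G=.07; PX=.5738
def low(p,t): return np.asarray(p)+np.array([0,np.cos(t),np.sin(t)])*G/2
def corner(tcp,t): return np.asarray(tcp)-np.array([0,np.cos(t),np.sin(t)])*G/2
def plate_pt(phi,r,n):
    B=np.array([PX,FY-.012*np.sin(phi),.06])
    return B+r*np.array([0,-np.cos(phi),np.sin(phi)])+n*np.array([0,np.sin(phi),np.cos(phi)])
E
python3 - <<'E'
from h import *
from rig import arm, fingers, get_image
np.set_printoptions(precision=4,suppress=True)
t=np.deg2rad(45);O=ori(t,.002,-1)
fingers.grip(G); 
arm.move_ptp(low([PX,.085,.12],t),O)
print(arm.state()["gripper_width"])
arm.movel(low([PX,.098,.080],t),.12)
print(arm.movel(low([PX,.098,.058],t),.02,f_stop=4)); s=arm.state();print(s["clock"],"corner",corner(s["eef_pos"],t),s["ft_force"])
z=corner(s["eef_pos"],t)[2]+.0006
arm.movel(low([PX,.098,z],t),.02)
f0=arm.state()["ft_force"]
print(arm.movel(low([PX,.122,z],t),.02,f_stop=4)); s=arm.state();print(s["clock"],"corner",corner(s["eef_pos"],t),s["ft_force"],f0)
d=get_image("scene"); cv2.imwrite("pics/s5.png",cv2.resize(d["frame"][240:400,260:460,::-1],None,fx=4,fy=3.75,interpolation=cv2.INTER_CUBIC))
E
```

```text
0.07000498928034456
True
10.9417 corner [0.5738 0.0979 0.0649] [ 0.1919 -0.6498  5.3083]
True
12.05 corner [0.5738 0.1159 0.065 ] [0.1495 0.1701 0.9013] [-0.5138 -0.0838 -0.3552]
```

View pics/s5.png

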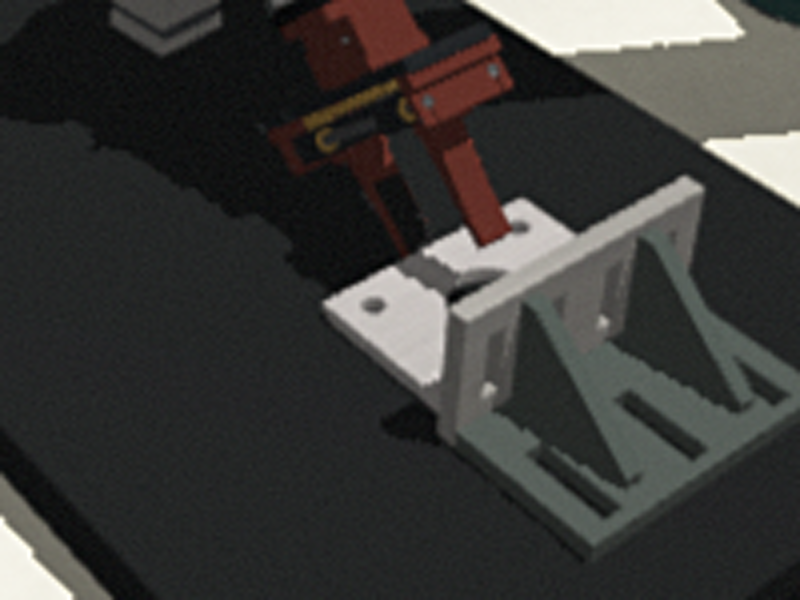

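The lower fingertip, at (405,250), sits under the bevel: corner 3 mm inside the edge and 5 mm above the slab. Now I raise it in a first small step and check.

Run:
```python
from h import *
from rig import arm, fingers, get_image
np.set_printoptions(precision=4,suppress=True)
t=np.deg2rad(45);O=ori(t,.002,-1)
for ph,r,n in ((3,.1072,.0044),(7,.1062,.0032),(12,.104,.001),(18,.103,0),(25,.1025,0)):
    q=low(plate_pt(np.deg2rad(ph),r,n),t)
    st=arm.movel(q,.05,f_stop=25); s=arm.state(); print(ph,st,corner(s["eef_pos"],t),s["ft_force"])
d=get_image("scene"); cv2.imwrite("pics/s6.png",cv2.resize(d["frame"][240:400,260:460,::-1],None,fx=4,fy=3.75,interpolation=cv2.INTER_CUBIC))
print(s["clock"])
```

```text
3 False [0.5737 0.1154 0.0699] [-0.1082 -0.058  -2.0487]
7 False [0.5736 0.1159 0.0761] [-1.0847 -4.7022 -2.3199]
12 False [0.5737 0.1166 0.0819] [ -4.1369 -13.101   -1.0601]
18 False [0.5738 0.1181 0.091 ] [ -5.1551 -17.631    1.3406]
25 False [0.5742 0.1212 0.1028] [ -5.7338 -19.8725   4.5831]
13.6583
```

View pics/s6.png

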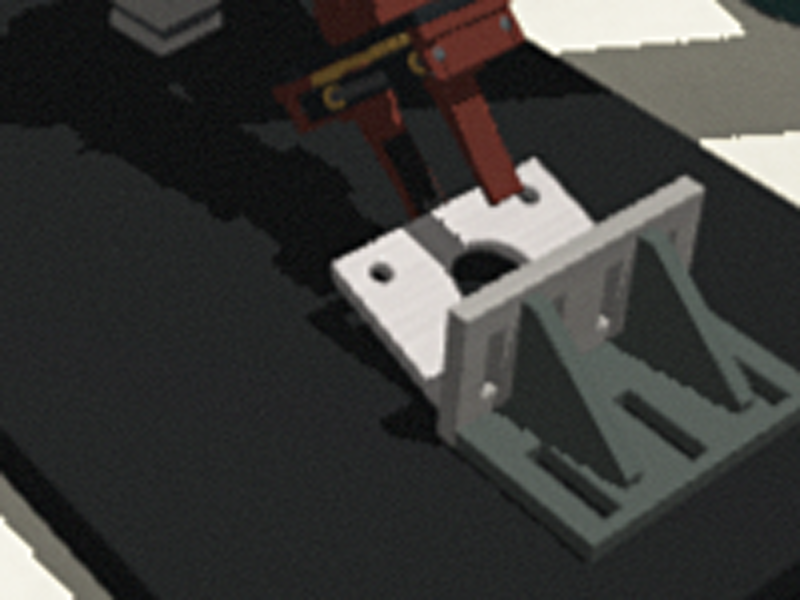

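The plate is lifting cleanly, with its edge at (430,215). But y-force is −20 N, so I'm pressing too hard into the fence. I ease the path 1.5–2 mm outward and go on.

Run:
```python
from h import *
from rig import arm, fingers, get_image
np.set_printoptions(precision=4,suppress=True)
for ph,r,n,td in ((26,.1045,0,45),(33,.1045,0,45),(40,.1045,0,45),(47,.1045,0,46)):
    t=np.deg2rad(td);O=ori(t,.002,-1)
    q=low(plate_pt(np.deg2rad(ph),r,n),t)
    st=arm.movel(q,.06,frame=O,f_stop=25); s=arm.state(); print(ph,st,corner(s["eef_pos"],t),s["ft_force"])
    if st: break
d=get_image("scene"); cv2.imwrite("pics/s7.png",cv2.resize(d["frame"][240:400,260:460,::-1],None,fx=4,fy=3.75,interpolation=cv2.INTER_CUBIC))
print(s["clock"])
```

```text
26 False [0.5741 0.1219 0.1058] [ -3.1381 -11.2501   3.4346]
33 False [0.5743 0.1271 0.1175] [ -3.1905 -11.7741   3.9896]
40 False [0.5745 0.1335 0.1281] [ -2.8607 -12.9115   6.3868]
47 False [0.5747 0.1414 0.1378] [ -3.4195 -13.4273   9.631 ]
15.0083
```

View pics/s7.png

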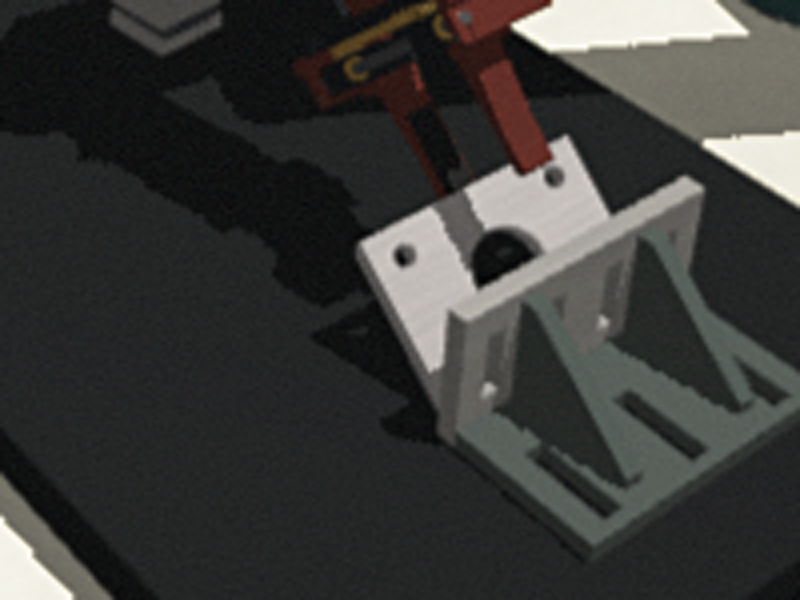

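The plate is at about 47° and still on the fingertip. I continue, tilting the tool and moving the contact onto the face.

Run:
```python
from h import *
from rig import arm, fingers, get_image
np.set_printoptions(precision=4,suppress=True)
for ph,r,n,td in ((54,.1035,-.0005,52),(61,.101,-.001,58),(68,.098,-.001,64),(75,.095,-.001,70)):
    t=np.deg2rad(td);O=ori(t,.002,-1)
    q=low(plate_pt(np.deg2rad(ph),r,n),t)
    st=arm.movel(q,.06,frame=O,f_stop=25); s=arm.state(); print(ph,st,corner(s["eef_pos"],t),s["ft_force"])
    if st: break
d=get_image("scene"); cv2.imwrite("pics/s8.png",cv2.resize(d["frame"][240:400,260:460,::-1],None,fx=4,fy=3.75,interpolation=cv2.INTER_CUBIC))
print(s["clock"])
```

```text
54 False [0.5755 0.1504 0.1452] [ -1.6048 -11.8374  10.9805]
61 False [0.576  0.1617 0.1502] [ 0.1386 -8.3967 11.222 ]
68 False [0.574  0.174  0.1506] [ 0.3916 -1.0186  0.033 ]
75 False [0.5734 0.1861 0.1507] [ 0.729  -0.5883 -0.7246]
16.3167
```

View pics/s8.png

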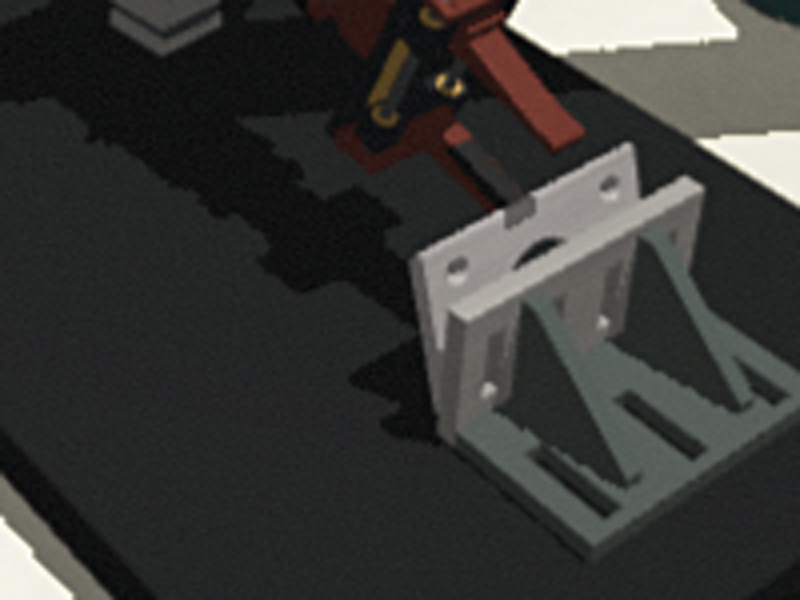

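The plate is near 75° and leaning on the finger at (515,205), with the upper finger clear above. I finish the tip with a gentle push.

Run:
```python
from h import *
from rig import arm, fingers, get_image
np.set_printoptions(precision=4,suppress=True)
for ph,r,n,td in ((81,.094,-.001,73),(86,.093,-.001,75)):
    t=np.deg2rad(td);O=ori(t,.002,-1)
    q=low(plate_pt(np.deg2rad(ph),r,n),t)
    st=arm.movel(q,.05,frame=O,f_stop=25); s=arm.state(); print(ph,st,corner(s["eef_pos"],t),s["ft_force"])
q=low(plate_pt(np.pi/2,.092,.006),t)
st=arm.movel(q,.03,f_stop=8); s=arm.state(); print(st,corner(s["eef_pos"],t),s["ft_force"])
p=s["eef_pos"].copy(); p[1]-=.05; arm.movel(p,.15); 
p[1]-=.09;p[2]+=.08; arm.movel(p,.25)
for n in("scene","top"):
    d=get_image(n); np.savez(f"pics/{n}9.npz",**d)
    f=d["frame"][240:400,260:460] if n=="scene" else d["frame"][130:290,130:330]
    cv2.imwrite(f"pics/{n}9.png",cv2.resize(f[:,:,::-1],None,fx=4,fy=3.75,interpolation=cv2.INTER_CUBIC))
print(arm.state()["clock"])
```

```text
81 False [0.5736 0.1958 0.1527] [-0.0478 -0.4447  0.0837]
86 False [0.5736 0.2038 0.1525] [-0.0127  0.7741  0.3635]
True [0.5742 0.2119 0.1523] [-2.0613 -5.7054  4.2094]
18.55
```

View pics/scene9.png

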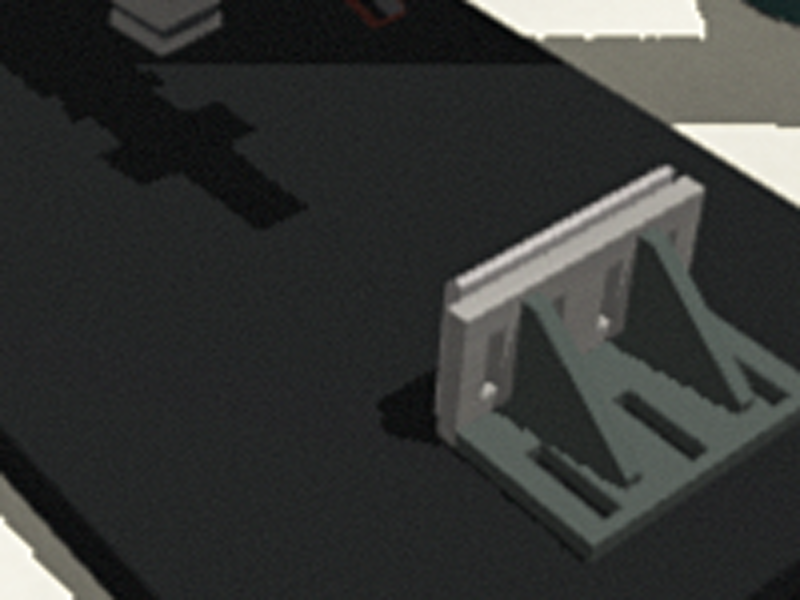

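View pics/top9.png

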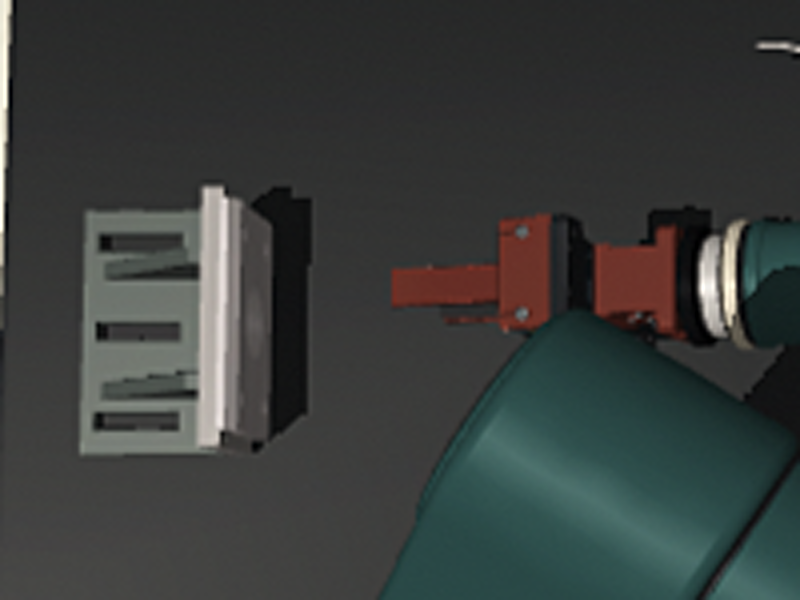

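The plate stands upright and flat against the fence in both views: top edge parallel to the fence top, no gap, roughly central. Next, grip the steel vee block by its x sides with the tool tilted 20°, so the gripper body clears the plate.

Run:
```python
from h import *
from rig import arm, fingers, get_image
np.set_printoptions(precision=4,suppress=True)
d=dict(np.load("pics/top9.npz"));P=cloud(d)
m=np.zeros((480,640),np.uint8);S=(slice(205,250),slice(325,365));m[S]=(P[S][...,2]>.085)&(P[S][...,2]<.11)
cs,_=cv2.findContours(m,cv2.RETR_EXTERNAL,cv2.CHAIN_APPROX_NONE);c=max(cs,key=cv2.contourArea)
print(cv2.minAreaRect((ray(d,c[:,0],.1)[:,:2]*1000).astype(np.float32)))
t=np.deg2rad(20);yaw=.092;O=ori(t,yaw,1,'x')
fingers.grip(.085)
c=np.array([.5447,-.1945]); R=np.array([-np.sin(yaw),np.cos(yaw)])
q=lambda h,back=0.:np.array([*(c+R*(.004-back)),h])
print(arm.ik(q(.17,.03),O), arm.ik([PX,FY-.036,.07],ori(t,.002,1,'x')))
arm.move_ptp(q(.17,.036),O)
d=get_image("wrist"); cv2.imwrite("pics/w10.png",d["frame"][:,:,::-1])
print(arm.state()["clock"])
```

```text
((537.0204467773438, -182.48507690429688), (46.40719223022461, 35.43135452270508), 0.030812978744506836)
[-0.6643  0.5121  1.455   0.2542  1.4241 -0.8254] [-0.0213  0.535   1.7309  0.4397  0.9327 -0.2981]
20.4333
```

View pics/w10.png

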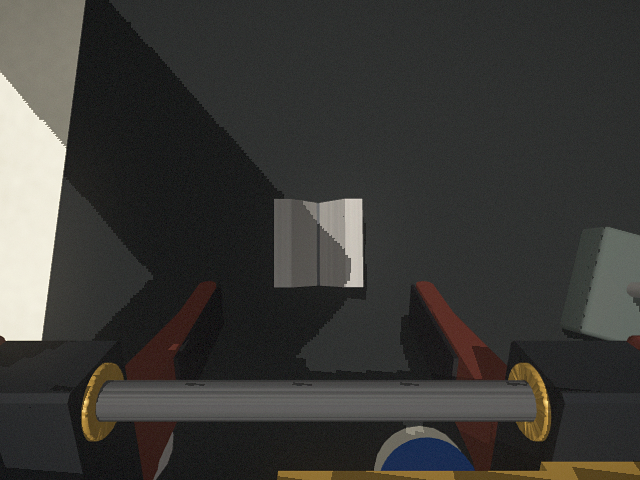

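Run:
```python
from h import *
d=dict(np.load("pics/top0.npz"));P=cloud(d)
print("can cap",ray(d,[(405,191)],.21), "piston",ray(d,[(401,273)],.126),"needle ends",ray(d,[(320,142),(375,151)],.185),"rod",ray(d,[(351,133)],.25))
f=d["frame"][110:300,300:440,::-1];cv2.imwrite("pics/byst.png",cv2.resize(f,None,fx=4,fy=3,interpolation=cv2.INTER_CUBIC))
for u,v in((405,191),(400,200)): print(P[v,u])
```

```text
can cap [[ 0.62656727 -0.34137815  0.21      ]] piston [[ 0.42104746 -0.34331952  0.126     ]] needle ends [[ 0.75903449 -0.12728694  0.185     ]
 [ 0.73579403 -0.26995848  0.185     ]] rod [[ 0.76442364 -0.20195883  0.25      ]]
[ 0.6265246  -0.3413306   0.21024281]
[ 0.60914687 -0.33488339  0.17452374]
```

The block is centred between the fingers and square at (318,243). The spray can is about 30 mm behind the gripper's path at its nearest, which is clear. Descend, grip and lift.

Run:
```python
from h import *
from rig import arm, fingers, get_image
np.set_printoptions(precision=4,suppress=True)
yaw=.092;c=np.array([.5447,-.1945]); R=np.array([-np.sin(yaw),np.cos(yaw)])
q=lambda h,back=0.:np.array([*(c+R*(.004-back)),h])
arm.movel(q(.115,.017),.12)
print(arm.movel(q(.070,0),.08,f_stop=6)); s=arm.state();print(s["eef_pos"],s["ft_force"])
fingers.grip(.045,35); s=arm.state();print(s["gripper_width"],s["ft_force"],s["eef_pos"])
arm.movel(q(.078,0),.05)
for n in("scene",):
    d=get_image(n); f=d["frame"][190:300,220:370]
    cv2.imwrite(f"pics/{n}11.png",cv2.resize(f[:,:,::-1],None,fx=5,fy=5,interpolation=cv2.INTER_CUBIC))
s=arm.state();print(s["clock"],s["gripper_width"],s["ft_force"])
```

```text
False
[ 0.5446 -0.1907  0.0701] [-0.4359 -0.5232  0.7874]
0.05586566357246937 [1.6244 0.0216 1.3763] [ 0.5448 -0.1908  0.0703]
22.7417 0.055990982017237505 [ 0.1299  0.4249 -5.4914]
```

View pics/scene11.png

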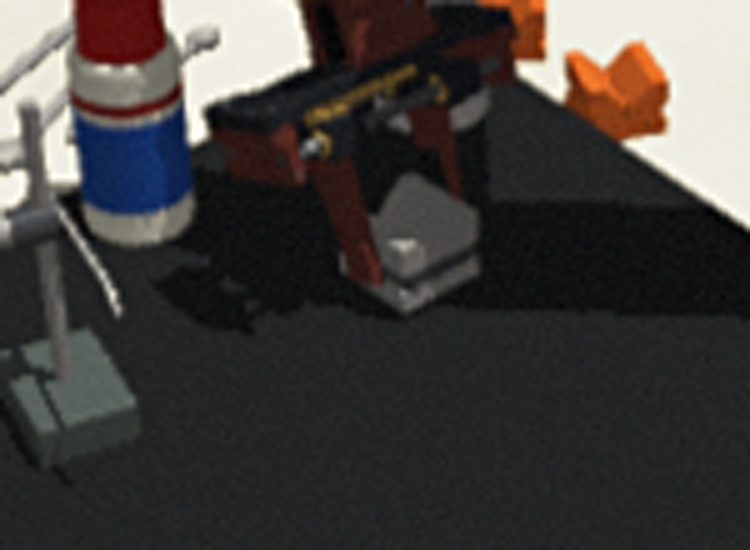

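The block is gripped at 56.0 mm and weighs about 6 N; the can is untouched. I carry it low to in front of the plate, set it down, and slide it in to touch.

Run:
```python
from h import *
from rig import arm, fingers, get_image
np.set_printoptions(precision=4,suppress=True)
t=np.deg2rad(20);O=ori(t,.002,1,'x')
p=arm.state()["eef_pos"]
arm.movel([p[0],p[1]+.05,.09],.15)
arm.movel([PX,.06,.09],.15,frame=O)
arm.movel([PX,.162,.085],.15)
print(arm.movel([PX,.162,.0665],.02,f_stop=4)); s=arm.state();print(s["eef_pos"],s["ft_force"])
d=get_image("scene"); f=d["frame"][230:390,250:450]
cv2.imwrite("pics/s12.png",cv2.resize(f[:,:,::-1],None,fx=4,fy=3.75,interpolation=cv2.INTER_CUBIC))
print(arm.movel([PX,.192,s["eef_pos"][2]],.02,f_stop=8)); s=arm.state();print(s["clock"],s["eef_pos"],s["ft_force"])
d=get_image("scene"); f=d["frame"][230:390,250:450]
cv2.imwrite("pics/s13.png",cv2.resize(f[:,:,::-1],None,fx=4,fy=3.75,interpolation=cv2.INTER_CUBIC))
```

```text
True
[0.5736 0.1619 0.0702] [-0.6138 -1.0804  3.3657]
True
26.6833 [0.5737 0.162  0.0702] [-0.2148 -0.8261  4.2236]
```

View pics/s13.png

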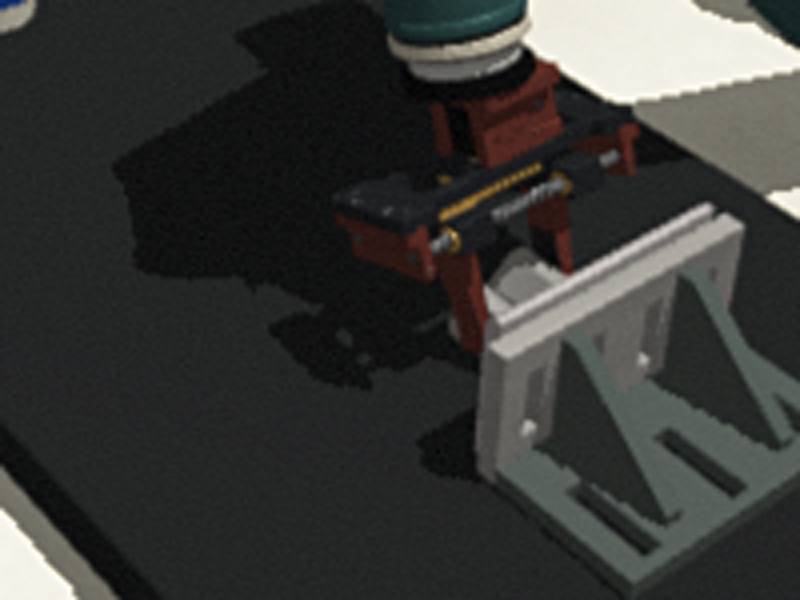

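The slide stopped straight away: slab friction alone tripped f_stop. I retry with a little less down-force and a higher threshold.

Run:
```python
from h import *
from rig import arm, fingers, get_image
np.set_printoptions(precision=4,suppress=True)
z=arm.state()["eef_pos"][2]
arm.movel([PX,.162,z+.0004],.02); print(arm.state()["ft_force"])
print(arm.movel([PX,.180,z+.0004],.03,f_stop=16)); s=arm.state();print(s["eef_pos"],s["ft_force"])
print(arm.movel([PX,.193,z+.0004],.012,f_stop=10)); s=arm.state();print(s["clock"],s["eef_pos"],s["ft_force"])
d=get_image("scene"); f=d["frame"][230:390,250:450]
cv2.imwrite("pics/s14.png",cv2.resize(f[:,:,::-1],None,fx=4,fy=3.75,interpolation=cv2.INTER_CUBIC))
```

```text
[ 0.0284 -0.8044 -2.6437]
False
[0.5734 0.1802 0.0704] [ 0.0194  1.3877 -5.9638]
True
28.4333 [0.5737 0.1871 0.0703] [ 0.4073 -2.1739  2.7945]
```

View pics/s14.png

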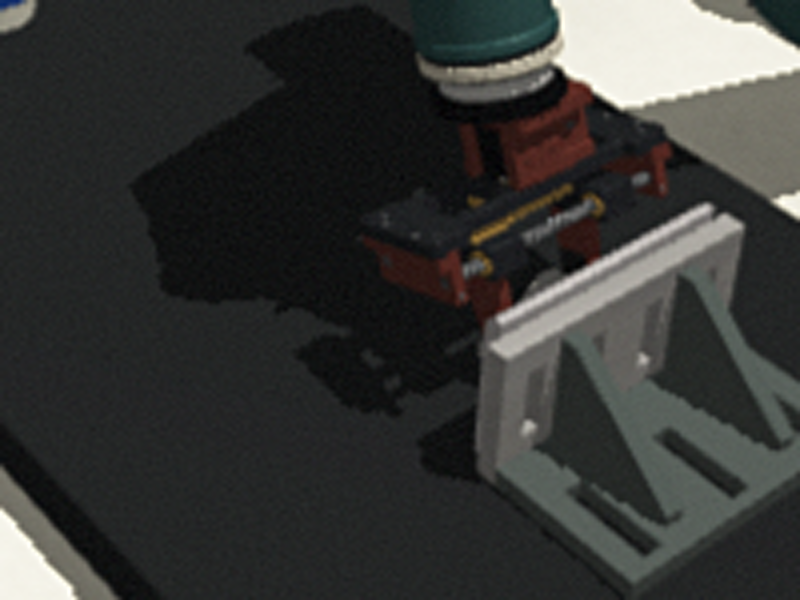

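Contact came at TCP y = 0.1871, against 0.187 predicted. I seat it, release, then give it a light square push from behind with closed fingers.

Run:
```python
from h import *
from rig import arm, fingers, get_image
np.set_printoptions(precision=4,suppress=True)
t=np.deg2rad(20);O=ori(t,.002,1,'x')
s=arm.state();p=s["eef_pos"].copy()
arm.movel([PX,p[1],p[2]-.0005],.01,f_stop=8)
fingers.grip(.074); 
a=O[:,2]; p=arm.state()["eef_pos"]
arm.movel(p-.075*a,.1)          # back out along the fingers
p=arm.state()["eef_pos"].copy(); arm.movel([p[0],.10,.16],.15)
fingers.grip(0.0)
arm.movel([PX,.125,.09],.15)
d=get_image("wrist"); cv2.imwrite("pics/w15.png",d["frame"][:,:,::-1])
d=get_image("scene"); f=d["frame"][230:390,250:450]
cv2.imwrite("pics/s15.png",cv2.resize(f[:,:,::-1],None,fx=4,fy=3.75,interpolation=cv2.INTER_CUBIC))
print(arm.state()["clock"])
```

```text
32.7167
```

View pics/w15.png

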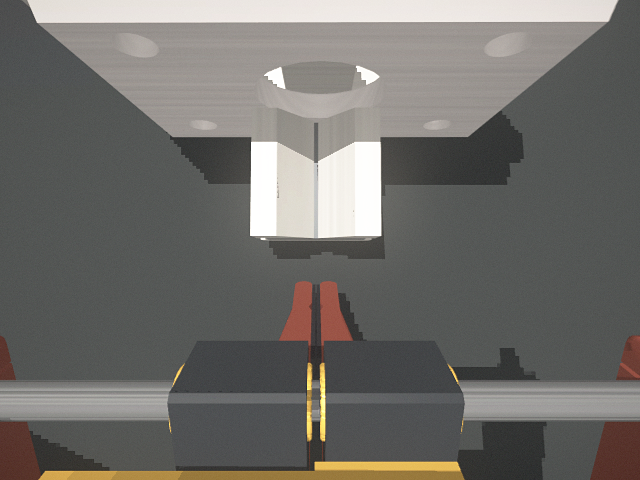

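View pics/s15.png

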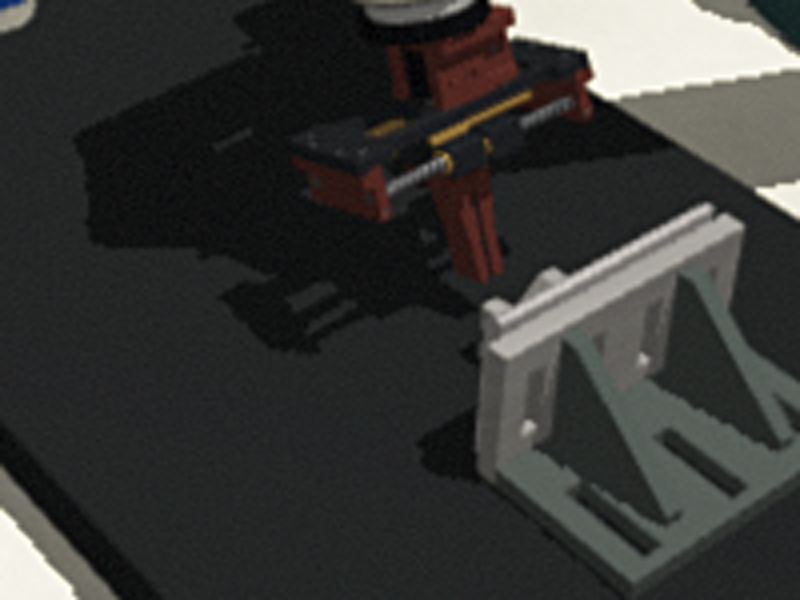

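The wrist view shows the block square and central: block at cols 250–381, plate foot at 170–470, no gap at row ~140. One light seating push, then retreat and final check.

Run:
```python
from h import *
from rig import arm, fingers, get_image
np.set_printoptions(precision=4,suppress=True)
arm.movel([PX,.125,.074],.1)
print(arm.movel([PX,.166,.074],.02,f_stop=6)); s=arm.state();print(s["eef_pos"],s["ft_force"])
p=s["eef_pos"].copy()
arm.movel([PX,p[1]-.03,.08],.1); arm.movel([PX,.07,.2],.2)
d=get_image("wrist"); cv2.imwrite("pics/w16.png",d["frame"][:,:,::-1]); np.savez("pics/w16.npz",**d)
arm.movel([PX-.1,-.03,.3],.25)
d=get_image("top"); np.savez("pics/t16.npz",**d);cv2.imwrite("pics/t16.png",cv2.resize(d["frame"][120:300,120:440,::-1],None,fx=2.5,fy=2.5,interpolation=cv2.INTER_CUBIC))
print(arm.state()["clock"])
```

```text
True
[0.5739 0.1456 0.0737] [ 0.0252 -3.4516  1.3942]
36.3583
```

View pics/w16.png

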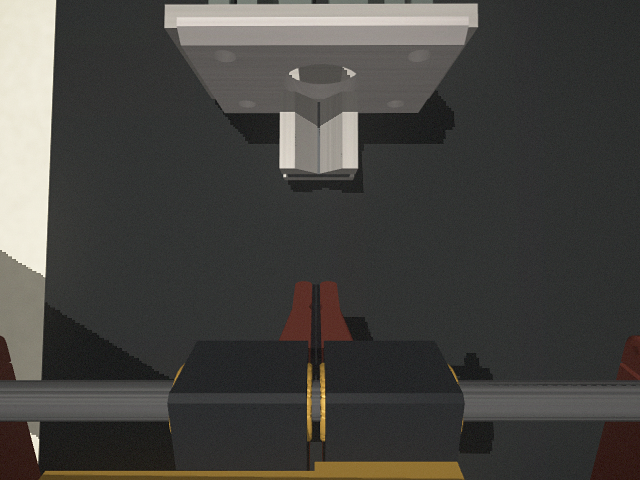

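View pics/t16.png

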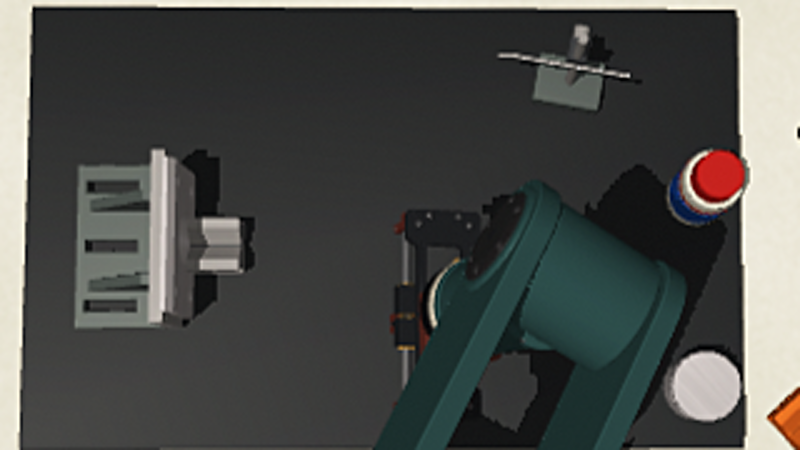

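Everything looks in place and the bystanders haven't moved. A quick numeric check before handing in.

Run:
```python
from h import *
np.set_printoptions(precision=4,suppress=True)
for n in ("t16","w16"):
    d=dict(np.load(f"pics/{n}.npz"));P=cloud(d);x,y,z=P[...,0],P[...,1],P[...,2]
    k=(z>.092)&(z<.106)&(abs(x-.574)<.06)&(y>.13)&(y<.2105)
    q=P[k];print(n,"block",np.percentile(q,[1,99],axis=0)[:,:2].tolist())
    k=(abs(z-.17)<.003)&(y>.19)&(y<.235)&(abs(x-.574)<.1);q=P[k]
    if len(q):print(n,"plate top",np.percentile(q,[1,99],axis=0).tolist())
a,b=dict(np.load("pics/top0.npz")),dict(np.load("pics/t16.npz"))
df=cv2.absdiff(a["frame"],b["frame"]).max(-1)
for nm,(u0,v0,u1,v1) in {"can cap":(392,178,420,195),"scriber base":(333,146,363,166),"piston":(390,262,416,284),"needle":(320,138,375,153)}.items(): print(nm,(df[v0:v1,u0:u1]>60).mean())
```

```text
t16 block [[0.5271891178199896, 0.15468425198096844], [0.6067573337975027, 0.21036903758930112]]
t16 plate top [[0.495272939842103, 0.20994795965882432, 0.16706618527755765], [0.6511175849542908, 0.2231460996717733, 0.17281355752806218]]
w16 block [[0.5454744888538164, 0.15584665538092332], [0.6005520846723098, 0.21000145242508597]]
w16 plate top [[0.4966613810551862, 0.2144715588577904, 0.16706658383129008], [0.6532779268539833, 0.22392275807904083, 0.17162998944767519]]
can cap 0.0
scriber base 0.0
piston 0.0
needle 0.0
```

```bash
python3 -c "
from rig import arm,close_job
arm.dwell(.3);print(arm.state()['clock']);print(close_job())"
```

```text
36.6583
the job is handed in; nothing more can be done
None
```

I handed the job in at 36.7 s, with the adaptor plate standing against the fence, the vee block against its foot, and the robot touching nothing. The hand-in reports no verdict.

**What I did:**
- **Plate:** I gripped it across the web between bore and free edge, squared and centred it, and slid it to the fence. I then tipped it up with one fingertip under the bevel.
- **Vee block:** I carried the steel block over, slid it against the plate's foot, released it, and gave it a light seating push from behind.

**Last checks:**
- **Plate:** It is upright against the fence with no visible gap. Its top edge is at about y 0.210–0.223, x 0.495–0.652, so its centre is about 0.574, the same as the fence's.
- **Vee block:** By the wrist camera it is at x 0.545–0.601, y 0.155–0.210, within about 1 mm of plan. It looks square and touching, and the seating push met firm resistance where expected.
- **Bystanders:** The scribing block, spray can and piston show no image change from the start.

**What disagreed:**
- The top camera's x range for the block came out too wide (0.527–0.607), most likely because the mask took in the plate's face behind it. I relied on the wrist view and the contact positions instead.
- While tipping, I pressed the plate into the fence with about 20 N at first, so I eased the path and it dropped to 11–13 N.
- The first slide-in of the block stopped early on slab friction, and I repeated it.

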